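# Load a mounted specimen into the indexing carousel and click it on

## Robot

A 6-joint arm with a two-finger parallel gripper is mounted at the origin on a cart in front of the work surface, level with it; the furniture and walls round the work are solid. World frame = base frame: x ahead of the robot, y to its left, z up, the work surface at z = 0. Lengths are in m, angles in rad, forces in N, time in s.
With the tool pointing down it reaches from about 0.25 to 0.8 m from the base axis. Payload 8.5 kg.
Tool frame: the origin (TCP) lies between the finger pads; the fingertips stand 11 mm ahead of it and the grasp point (between the pads) lies 8 mm behind it (env.nose_length is the distance from the TCP to the fingertips, in m); x points along the fingers, z is the direction in which the jaws open and shut, and the axes are right-handed (so a half turn about x gives the same grasp; the last joint's range is limited). The gripper opens to 85 mm and grips with 20 to 120 N. Pads are 22 mm wide; open, the fingers measure 114 mm over their backs; the gripper's body (76 mm by 85 mm) begins 54 mm behind the grasp point. The pads swing forward as they close: fully open they stand 13 mm farther back than shut.
Start: joints at [0, 0.238, -0.013, 1.319, 0, 1.571], TCP at [0.525, -0, 0.242] pointing down, gripper open.
Joint ranges: [-2.66, 2.66], [-1.03, 1.9], [-1.14, 1.46], [-1.82, 2.27], [-1.45, 1.34], [-3.14, 3.14]. Speed limits (rad/s): [2.22, 2.22, 2.79, 3.14, 3.14, 3.14].

## Interface

Orientations are given as a rotation vector (axis times angle).
In Python, from bench import env, viewer gives the robot as it stands.
- The arm moves only by the shell command python3 -m jog 'ROWS'. ROWS is text: rows parted by semicolons, each of 5 numbers parted by spaces: the shift along the world's x, y, z in mm, then the turn about the world's z in degrees, then the finger opening in mm, from 0 to 85.4. A call has 1 to 5 rows; each row shifts and turns the commanded pose from where the row before left it; what a row does not reach is not made up. A row lasts 1/8 s, in which the tool goes at most 62.5 mm and 10.7 degrees, less where a joint would pass 70% of its speed; a pose out of reach is approached as far as the arm can. A call with a gripper value outside its range is refused whole. The fingers move at their own pace and stop on an object; the grip force is fixed at half the most. Time passes only in rows, so rows that do not move let the fingers close. It gives the time, the measured TCP pose, the force and the opening at its end, in the units of the state.
- env.read_state(): the state, without advancing time (a new reading comes with each control period).
- viewer.grab_frame(name): name is "scene" or "side" or "wrist"; returns (picture, depth): 480x640x3 uint8, red, green, blue; 480x640 float32, m along the optical axis (not along the pixel's ray), 0 where there is no reading.
- viewer.get_calibration(name): a dict with "fov_y" (degrees; the focal length in pixels is half the picture's height over the tangent of half this angle, whatever the lens; pixels are square), "cx", "cy" (the principal point, pixels), "R" (3x3) and "t" (3): a world point X has camera coordinates R X + t. Camera axes: x right, y down, z forward; pixel columns grow to the right and rows downward; lengths in m; the calibration is good to about 2 mm. A picture is of the moment at which its call begins: read the wrist's pose just before it. get_calibration takes no time and is no camera call; for the wrist camera it gives the pose at the moment of the call.
- env.close_job(): hands the job in, once; it reports no verdict.
The state is a dict: "time_s": time; "joint_positions": joint angles; "joint_vel": joint speeds; "effort": joint torques, N m; "ee_pos": TCP position; "tcp_rot": TCP orientation; "wrist_force": force on the tool from outside, world axes, zero at the start; "torque": the same for the moment, N m; "opening": finger opening in m.
Only numpy, scipy, OpenCV 4.12 (cv2) and the standard library are available. Lean on these libraries where they do the work, as an engineer would, in place of code of your own. Each camera call takes 0.05 s, during which the arm holds its last target.

## Task

Load the mounted specimen that stands loose on the worktop into the empty carousel pocket at the steel pointer: lower it face up between the pocket's two spring catches and press it down with about 20 N, enough for both catches to snap over its edge without ramming it against the stop below, so that it stays down by itself when you let go. Then turn the wheel by its black bar handle exactly one click clockwise (seen from above), so that the next empty pocket stands at the pointer, and let go. Leave the small test block and the spare indenter where they are.

Things in the scene. Friction and masses are not known exactly. Their poses are not given: they have to be found in the camera images.
- specimen_mid (a point): Centre (half-way up) of the loose mounted specimen: a plain black upright disc, 30 mm diameter, 19 mm high, about 32 g, with a small pale inlay in its upper face; z is its axis, pointing up. It stands on the worktop right of the carousel, in one of three places; the test block and the indenter have the other two.
- load_pocket (a point): Point on the wheel, on the axis of the empty pocket that starts at the pointer, 22 mm above the wheel's top: z up, x towards the wheel's axis, y through the pocket's two catches. The pocket insert (cup, floor, catches) is clamped at a height that differs each time: its lips' undersides lie up to 3.5 mm above or below this point. Cup bore 32 mm, outside 41 mm, rim 13 mm below the lips.
- load_catch_b (a joint): Outward slide (m, 0 to 0.003) of the pocket's spring catch on its +y side; the other mirrors it. Lips reach in to 13.2 mm from the pocket axis, 1.8 mm over the specimen's edge, and are 2 mm thick; a 20 degree lead-in above them opens upward and ends 9 mm above the lips' underside. Catches: 12 mm wide, up to 24 mm from the axis. Spreading both takes 4 to 10 N downward. The x sides are free for fingers.
- load_floor (a joint): Downward slide (m) of the sprung floor disc in the pocket, 0 unloaded, then 17.4 mm below the lips: the specimen meets it with its face 1.6 mm too high. Spring 2 N plus 6 N per mm. The catches snap in at 14 to 19 N in all (face just below the lips); hard stop at 0.0026. More than 30 N on it is too hard. Snapped in, the spring holds the face up against the lips; if not, it lifts the specimen.
- handle (a point): Centre of the black bar handle on the wheel's axis. The bar is 42 mm long (along x of this point, which points away from the starting pointer side), 14 mm thick (y) and 22 mm high (11 mm up and down from here), on an 18 mm round stem. Cups and catches around it end at least 5 mm below this point and stay 45 mm from the axis.
- wheel (a joint): Turn of the wheel in rad, growing clockwise seen from above; 0 at the start; one click is 1.047 (60 degrees). A sprung roller runs on the wheel's six-lobed edge: leaving a rest place takes up to about 0.3 N m, falling to nothing half-way (0.52); then the roller pulls the wheel on into the next rest place and holds it. It turns either way, and on past a click if driven.
- carousel_base: Fixed grey round base, 224 mm across, origin on the wheel's axis at worktop level. -x side: steel pointer (loading place). +y side: detent roller, on a lug to 151 mm out. +x side: post and bracket with a black loupe (41 mm ring, 74 to 114 mm up) over the pocket opposite the pointer. Wheel: 192 mm across, top 32 mm up, six pockets on a 74 mm radius, three filled.
- test_block_mid (a point): Centre of a loose steel hardness test block, a flat disc 50 mm across and 10 mm high, lying on the worktop. Leave it alone.
- spare_indenter_mid (a point): Centre (half-way up) of a loose dark pointed indenter, 22 mm across and 39 mm high, standing upright on its shank on the worktop. Leave it alone.
Not all that is in view belongs to the job. What is shaped like the part that bears specimen_mid but green or yellow is not meant.

How it is judged:
On the way, in this order (a step that is already met when the one before it is completed fails the run):
1. with the wheel still at its first rest place, the specimen is home in the pocket, held down by both catches with nothing touching it (horizontal distance between specimen_mid and load_pocket below 0.003 m and angle between specimen_mid's own z axis and vertical below 0.06 rad and z of specimen_mid in the frame of load_pocket below -0.004 m and contact force between specimen and load_floor above 5 N and contact force between the fingers and specimen below 0.1 N and value of joint wheel between -0.1 and 0.1 rad), for 0.3 s.
2. the wheel has been turned one click clockwise (value of joint wheel between 0.95 and 1.15 rad), for 0.1 s.
At the end, for the whole second after the job is handed in: The specimen is clamped between the pocket's sprung floor (over 5 N on it) and the catches, untouched, upright within 0.06 rad and within 3 mm of the pocket axis; the wheel rests 1.047 +- 0.04 rad clockwise of its start; test block and indenter within 20 mm of their places (horizontal distance between specimen_mid and load_pocket below 0.003 m and angle between specimen_mid's own z axis and vertical below 0.06 rad and z of specimen_mid in the frame of load_pocket below -0.004 m and contact force between specimen and load_floor above 5 N and contact force between the fingers and specimen below 0.1 N and value of joint wheel between 1.007 and 1.087 rad and distance of each of test_block_mid, spare_indenter_mid from where it was at the start of the episode below 0.02 m).
It fails at once if the specimen is rammed by the robot: more than 30 N between it and the pocket floor (contact force between specimen and load_floor above 30 N and contact force between the fingers and specimen above 0.5 N).
It fails at once if the wheel is turned on past half-way to a second click (value of joint wheel above 1.5 rad).
It fails at once if the wheel is turned back by more than half a click (value of joint wheel below -0.5 rad).
It fails at once if the test block or the indenter is knocked away or over (distance of any of test_block_mid, spare_indenter_mid from where it was at the start of the episode above 0.02 m).
It also fails if it takes over 58 s, if anything falls off the work surface, if the arm or the gripper's body presses on something with over 40 N, if the wrist force passes 120 N, or if a joint passes its speed limit or range.

## Working session

There is one attempt and no reset: what is moved stays moved. The work goes in short steps, Python scripts to look and compute and a shell command to move; the robot and the scene stay as the last step left them, time stands still between calls to the robot, and variables do not carry over. Pictures are saved under pics/ and viewed, and the job is handed in when it is done.

```bash
mkdir -p pics; ls; python3 - <<'E'
from bench import env, viewer
import cv2,numpy as np
s=env.read_state();print(s['time_s'],s['ee_pos'],s['tcp_rot'],s['wrist_force'],env.nose_length)
for n in ("scene","side","wrist"):
    p,d=viewer.grab_frame(n);c=viewer.get_calibration(n)
    cv2.imwrite(f'pics/{n}0.png',p[:,:,::-1]);np.savez(f'{n}0.npz',p=p,d=d,**{k:np.array(v) for k,v in c.items()})
    print(n,c)
E
```

```text
pics
0.0 [5.24593221e-01 9.12318911e-06 2.41668862e-01] [-5.53946929e-05  1.57225703e+00 -4.26251263e-07] [-0.50700686  0.63250407  0.40226333] 0.011
scene {'fov_y': 43.87282377365644, 'cx': 316.4840041792689, 'cy': 249.77414536274603, 'R': array([[ 0.42557278, -0.90460805,  0.02391809],
       [-0.39795584, -0.21082554, -0.89285147],
       [ 0.81272317,  0.37045494, -0.44971567]]), 't': array([-0.33969467,  0.25392584,  0.55804801])}
side {'fov_y': 44.81287605265503, 'cx': 317.541394075539, 'cy': 239.6980069327438, 'R': array([[ 0.53633028, -0.84385193,  0.01624053],
       [-0.63414231, -0.41559314, -0.65203211],
       [ 0.556968  ,  0.33940576, -0.7580174 ]]), 't': array([-0.3630574 ,  0.34477803,  0.94723328])}
wrist {'fov_y': 60.77952091005167, 'cx': 317.12552430824115, 'cy': 246.4288818806499, 'R': array([[ 9.99998972e-01, -6.33502971e-04, -1.28645694e-03],
       [-2.69258662e-04, -9.64119423e-01,  2.65468765e-01],
       [-1.40847337e-03, -2.65468145e-01, -9.64118603e-01]]), 't': array([-0.52411494, -0.03336356,  0.37930836])}
```

View pics/scene0.png

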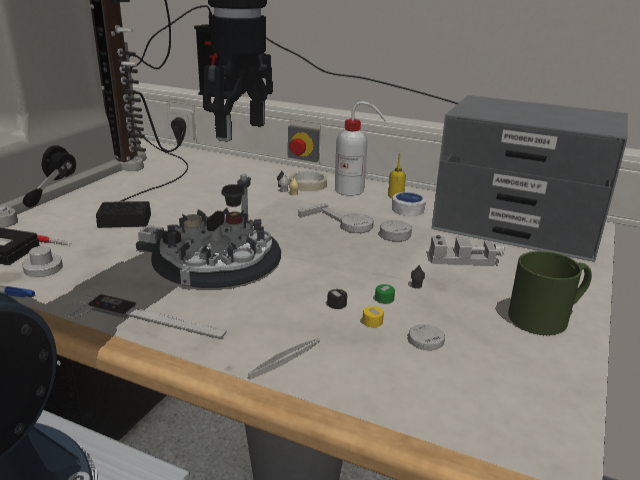

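View pics/side0.png

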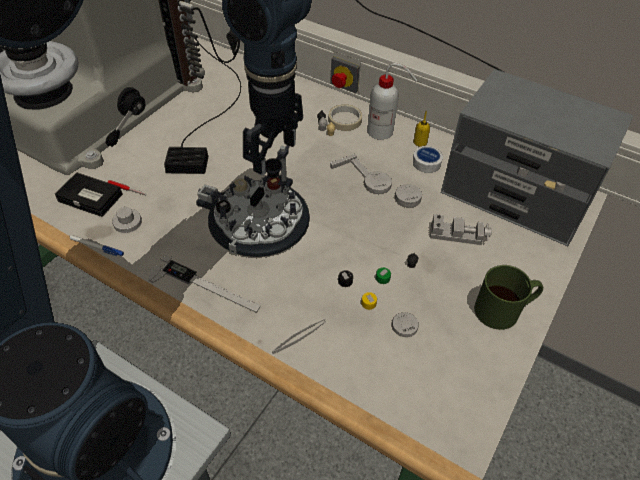

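View pics/wrist0.png

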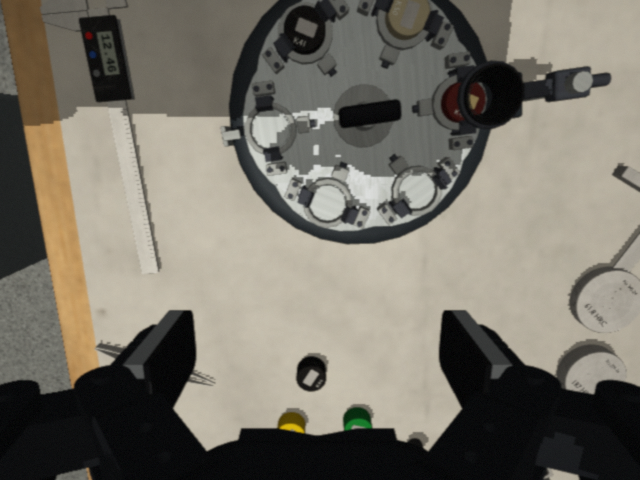

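```bash
python3 - <<'E'
import cv2,numpy as np
p=cv2.imread('pics/wrist0.png')
a=cv2.resize(p[50:240,210:500],None,fx=2.7,fy=2.7,interpolation=cv2.INTER_CUBIC)
cv2.imwrite('pics/w0wheel.png',a[:600,:800])
b=cv2.resize(p[330:450,250:440],None,fx=4,fy=4,interpolation=cv2.INTER_CUBIC)
cv2.imwrite('pics/w0spec.png',b)
s=cv2.imread('pics/scene0.png')
cv2.imwrite('pics/s0crop.png',cv2.resize(s[250:360,310:460],None,fx=5,fy=5))
E
```

```text
(no output)
```

View pics/w0wheel.png

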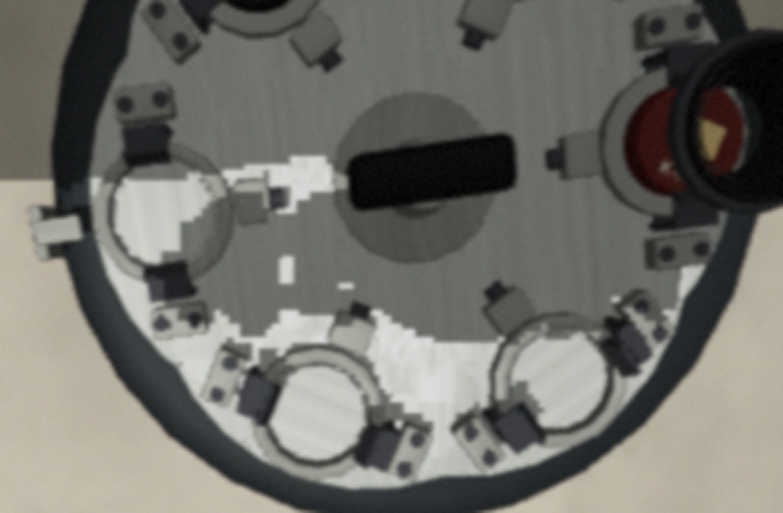

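View pics/w0spec.png

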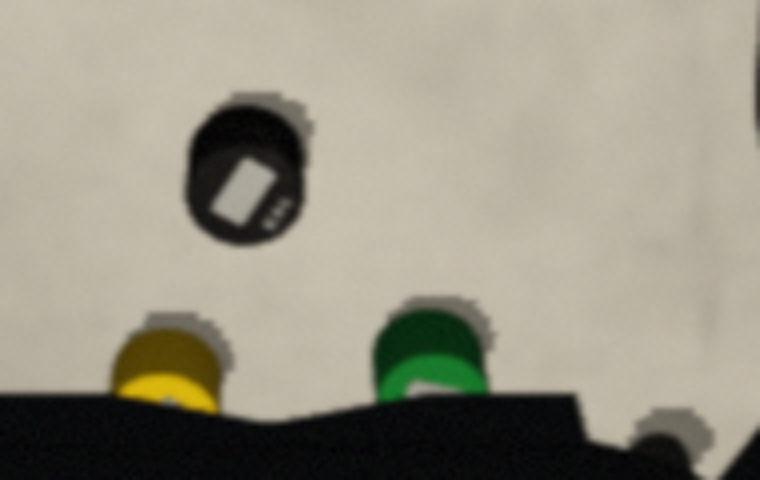

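View pics/s0crop.png

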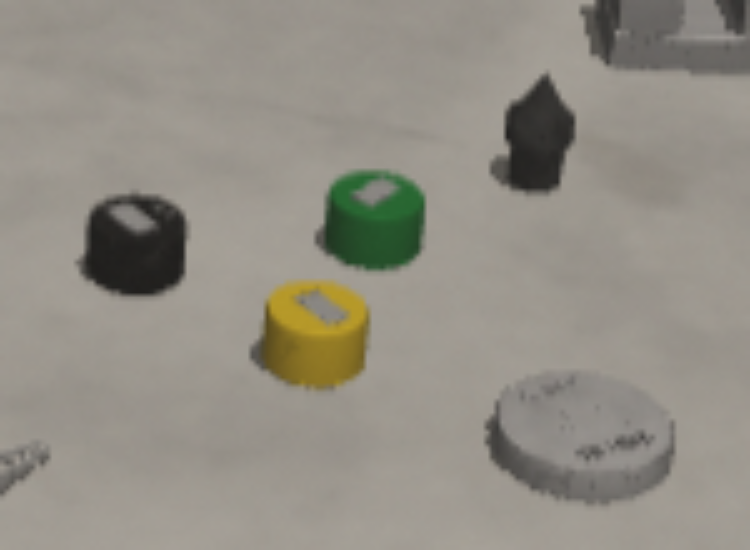

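```bash
cat > h.py <<'E'
import numpy as np,cv2
def load(f):
    z=np.load(f); return z['p'],z['d'],{k:z[k] for k in('fov_y','cx','cy','R','t')}
def foc(c): return 240/np.tan(np.radians(float(c['fov_y']))/2)
def ray(c,u,v):
    d=np.array([(u-c['cx'])/foc(c),(v-c['cy'])/foc(c),1.0]); R=np.array(c['R']);return -R.T@np.array(c['t']),R.T@d
def onz(c,u,v,z):
    o,d=ray(c,u,v); return o+d*(z-o[2])/d[2]
def cloud(c,d):
    v,u=np.mgrid[0:480,0:640]; f=foc(c)
    P=np.stack([(u-c['cx'])/f*d,(v-c['cy'])/f*d,d],-1)-np.array(c['t'])
    W=P@np.array(c['R']); W[d<=0]=np.nan; return W
def px(c,X):
    q=np.array(c['R'])@np.array(X)+np.array(c['t']); return q[0]/q[2]*foc(c)+c['cx'],q[1]/q[2]*foc(c)+c['cy']
def grab(n,name):
    from bench import env,viewer
    s=env.read_state(); c=viewer.get_calibration(n); p,d=viewer.grab_frame(n)
    cv2.imwrite(f'pics/{name}.png',p[:,:,::-1]); np.savez(f'{name}.npz',p=p,d=d,**{k:np.array(v) for k,v in c.items()})
    return s,p,d,c
E
python3 - <<'E'
from h import *
p,d,c=load('wrist0.npz');W=cloud(c,d);np.set_printoptions(precision=4,suppress=True)
print('spec',onz(c,311.5,378,.019),W[378,311],'table',W[300,400])
print('handle depth',[W[113,x] for x in (345,370,395)])
print('handle',onz(c,370,113.3,W[113,370,2]))
cr=lambda x,y:(x/2.7+210,y/2.7+50)
for n,(x,y) in dict(cup=(165,213),l1=(147,140),l2=(168,282),rimL=(103,213),rimR=(228,200),cupT=(165,145),ped=(257,200),wheel=(300,260),h1=(355,183),h2=(512,160)).items():
    u,v=cr(x,y);print(n,np.round((u,v)),W[int(round(v)),int(round(u))])
E
```

```text
spec [ 0.5185 -0.1642  0.019 ] [ 0.518  -0.1637  0.0198] table [ 0.6058 -0.0899 -0.0013]
handle depth [array([0.5431, 0.0817, 0.0832]), array([0.56  , 0.0817, 0.0833]), array([0.577 , 0.0817, 0.0829])]
handle [0.56   0.0815 0.0833]
cup [271. 129.] [0.4874 0.0719 0.034 ]
l1 [264. 102.] [0.4851 0.0908 0.0546]
l2 [272. 154.] [0.4898 0.0533 0.054 ]
rimL [248. 129.] [0.4699 0.0718 0.0393]
rimR [294. 124.] [0.5061 0.0756 0.0392]
cupT [271. 104.] [0.4909 0.089  0.0611]
ped [305. 124.] [0.5148 0.0755 0.043 ]
wheel [321. 146.] [0.5273 0.0586 0.0323]
h1 [341. 118.] [0.5405 0.0785 0.0818]
h2 [400. 109.] [0.5804 0.0843 0.0817]
```

```bash
python3 - <<'E'
from h import *
np.set_printoptions(precision=4,suppress=True)
for f in('scene0.npz','side0.npz'):
    p,d,c=load(f)
    W=cloud(c,d);hsv=cv2.cvtColor(p,cv2.COLOR_RGB2HSV)
    g=(np.abs(W[...,2]-.019)<.004)&(W[...,0]>.4)&(W[...,0]<.65)&(W[...,1]<-.1)&(W[...,1]>-.32)
    n,l,s,ce=cv2.connectedComponentsWithStats(g.astype('uint8'))
    for i in range(1,n):
        if s[i,4]>15: P=W[l==i]; print(f,s[i,4],ce[i],np.nanmedian(P,0),p[l==i].mean(0).astype(int))
    o=W[np.isfinite(W[...,2])&(W[...,2]>.03)&(W[...,0]>.4)&(W[...,0]<.65)&(W[...,1]<-.1)&(W[...,1]>-.32)]
    print('indent',o.mean(0),len(o))
p,d,c=load('wrist0.npz');W=cloud(c,d)
for m,X in(('tip',None),):
    fl=W[330:380,440:480];print(np.nanmin(fl[...,2]),d[310:400:20,450],)
E
python3 -m jog '0 -55 -40 0 60; 0 -55 -40 0 60'
python3 - <<'E'
from h import *
s,p,d,c=grab('wrist','w1'); print(s['ee_pos'],s['wrist_force'],s['opening'])
E
```

```text
scene0.npz 56 [417.2143 277.5893] [ 0.6209 -0.2621  0.0192] [46 45 43]
scene0.npz 184 [385.0761 289.4891] [ 0.5617 -0.2275  0.0188] [ 61 104  65]
scene0.npz 190 [336.9737 294.4   ] [ 0.5142 -0.1675  0.0189] [61 59 56]
scene0.npz 220 [373.0818 312.0727] [ 0.4932 -0.2338  0.0187] [162 140  58]
indent [ 0.6261 -0.2604  0.0338] 31
side0.npz 18 [411.     261.8333] [ 0.6226 -0.2605  0.019 ] [26 27 24]
side0.npz 148 [383.1419 273.2095] [ 0.5662 -0.2263  0.0193] [ 48 101  53]
side0.npz 152 [345.1776 276.2632] [ 0.5174 -0.1666  0.0193] [49 46 42]
side0.npz 166 [368.9277 298.4699] [ 0.4968 -0.233   0.0196] [168 141  35]
indent [ 0.6282 -0.2603  0.0335] 31
-0.0013326917675280342 [0.1357 0.1319 0.1323 0.1321 0.4294]
time_s: 0.4
ee_pos: [0.5252, -0.1018, 0.168]
tcp_rot: [-0.002, 1.57, 0.001]
wrist_force: [0.8, -0.5, 0.9]
opening: 0.0603
[ 0.52523455 -0.101806    0.16804428] [ 0.75948943 -0.48443266  0.9174017 ] 0.06031853321345971
```

View pics/w1.png

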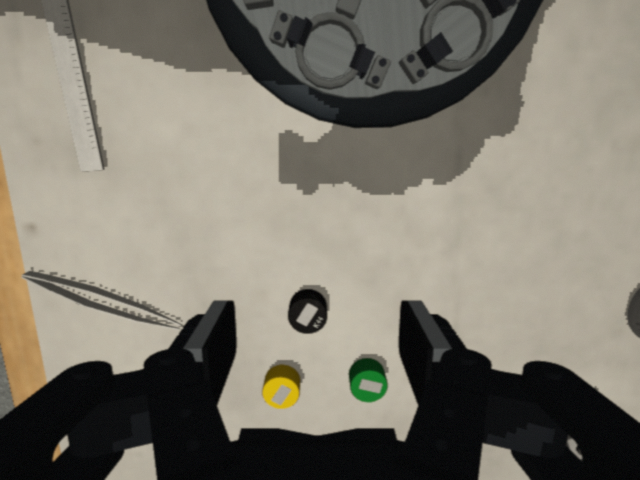

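```bash
cat >> h.py <<'E'
def specfit(p,d,c,zlo=.010,zhi=.026,win=None):
    # face: dark disc; contour of dark blob, pixels cast on face height; use lower/near edges via depth mask
    W=cloud(c,d); m=(W[...,2]>zlo)&(W[...,2]<zhi)&(p.max(2)<110)
    if win: 
        k=np.zeros_like(m);k[win[1]:win[3],win[0]:win[2]]=1;m&=k
    return m,W
E
python3 - <<'E'
from h import *
np.set_printoptions(precision=4,suppress=True)
p,d,c=load('w1.npz');W=cloud(c,d)
m=(W[...,2]>.0165)&(W[...,2]<.023);k=np.zeros_like(m);k[270:345,270:345]=1;m&=k
n,l,s,ce=cv2.connectedComponentsWithStats(m.astype('uint8'));i=1+np.argmax(s[1:,4])
cnt=max(cv2.findContours((l==i).astype('uint8'),0,1)[0],key=len)
(ex,ey),ax,an=cv2.fitEllipse(cv2.convexHull(cnt));print(s[i],ex,ey,ax)
print(onz(c,ex,ey,.019),W[l==i].mean(0))
print('tcp px',px(c,[.5252,-.1018,.168-.02]),px(c,[.525,-.110,.019]))
# finger tip in cam: depth of fingertips
M=(d>0)&(d<.25);M[:,:200]=0;M[:300]=0
pts=W[M];print(pts.min(0)); 
M=(d>0)&(d<.25);print(W[M][:,2].min(), W[M][W[M][:,2]<W[M][:,2].min()+.004].mean(0))
E
```

```text
[ 288  296   40   38 1187] 307.5447998046875 314.52203369140625 (37.742855072021484, 39.919837951660156)
[ 0.518  -0.1638  0.019 ] [ 0.5181 -0.1638  0.0193]
tcp px (np.float64(317.6538998344976), np.float64(309.4483198714396)) (np.float64(316.9617135600024), np.float64(245.02444449535022))
[ 0.4843 -0.1134  0.1613]
0.019221954457691304 [0.5419 0.0421 0.0207]
```

```bash
python3 -m jog '-6.5 -54 -40 0 45; 0 0 -60 0 45; 0 0 0 0 45; 0 0 0 0 45'
python3 - <<'E'
from h import *
np.set_printoptions(precision=4,suppress=True)
s,p,d,c=grab('wrist','w2'); print(s['time_s'],s['ee_pos'],s['wrist_force'],s['opening'])
W=cloud(c,d)
v,u=np.mgrid[0:480,0:640]
for nm,a,b in(('L',100,317),('R',317,560)):
    M=(d>0)&(W[...,2]>.03)&(u>a)&(u<b)
    q=W[M];z=np.percentile(q[:,2],[0,.5,1,2,5]);print(nm,z,q.min(0),q.max(0))
    t=q[q[:,2]<z[1]+.003];print(t.min(0),t.max(0))
E
```

```text
time_s: 0.95
ee_pos: [0.5197, -0.1509, 0.0732]
tcp_rot: [-0.001, 1.57, 0.0]
wrist_force: [0.0, -0.1, -0.2]
opening: 0.0453
0.95 [ 0.5197 -0.1509  0.0732] [ 0.0007 -0.1454 -0.1791] 0.04529956716841313
L [0.0645 0.0693 0.0718 0.0756 0.0848] [ 0.4642 -0.1631  0.0645] [ 0.5192 -0.1291  0.1587]
[ 0.4852 -0.161   0.0645] [ 0.4974 -0.1385  0.0723]
R [0.0643 0.0697 0.0723 0.0763 0.0862] [ 0.5195 -0.1627  0.0643] [ 0.5761 -0.1292  0.1585]
[ 0.5418 -0.1609  0.0643] [ 0.5543 -0.1385  0.0727]
```

View pics/w2.png

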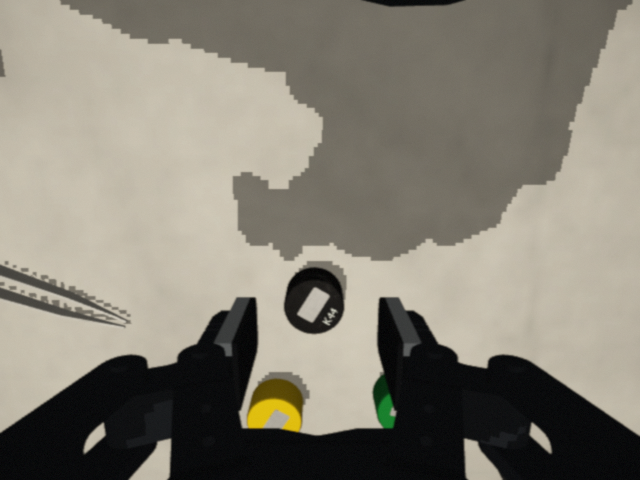

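```bash
cat >> h.py <<'E'
def face(p,d,c,z,win,tol=.003):
    W=cloud(c,d); m=np.abs(W[...,2]-z)<tol; k=np.zeros_like(m);k[win[1]:win[3],win[0]:win[2]]=1;m&=k
    n,l,s,ce=cv2.connectedComponentsWithStats(m.astype('uint8'));i=1+np.argmax(s[1:,4])
    cnt=max(cv2.findContours((l==i).astype('uint8'),0,1)[0],key=len)
    e=cv2.fitEllipse(cv2.convexHull(cnt)); return e,onz(c,*e[0],z),W[l==i].mean(0)
E
python3 - <<'E'
from h import *
np.set_printoptions(precision=4,suppress=True)
p,d,c=load('w2.npz');print(face(p,d,c,.019,(260,250,360,345)))
E
```

```text
(((314.0432434082031, 304.7219543457031), (58.08512878417969, 60.440086364746094), 89.43743133544922), array([ 0.518 , -0.1637,  0.019 ]), array([ 0.518 , -0.1638,  0.0193]))
```

```bash
python3 -m jog '-1.7 -12.8 -20 0 45; 0 0 -20 0 45; 0 0 -14 0 45; 0 0 0 0 45'
```

```text
time_s: 1.5
ee_pos: [0.5175, -0.1635, 0.0181]
tcp_rot: [-0.001, 1.571, 0.001]
wrist_force: [0.7, 0.7, -0.3]
opening: 0.045
```

```bash
python3 -m jog '0 0 1.2 0 45; 0 0 0 0 25; 0 0 0 0 25; 0 0 0 0 25; 0 0 0 0 25'
python3 - <<'E'
from h import *
np.set_printoptions(precision=4,suppress=True)
s,p,d,c=grab('wrist','w3'); print(s['time_s'],s['ee_pos'],s['wrist_force'],s['opening'])
s,p,d,c=grab('side','side3');b=cv2.resize(p[220:320,290:420],None,fx=5,fy=5)[:,:,::-1];cv2.imwrite('pics/side3c.png',b)
E
```

```text
time_s: 2.12
ee_pos: [0.518, -0.164, 0.0203]
tcp_rot: [-0.0, 1.569, -0.0]
wrist_force: [-1.3, 1.2, 8.0]
opening: 0.027
2.125 [ 0.518  -0.164   0.0203] [-1.3375  1.1994  7.9671] 0.02699666887896704
```

View pics/w3.png

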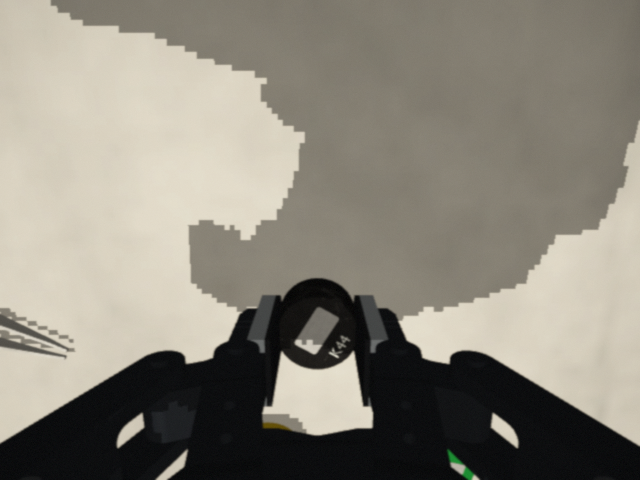

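View pics/side3c.png

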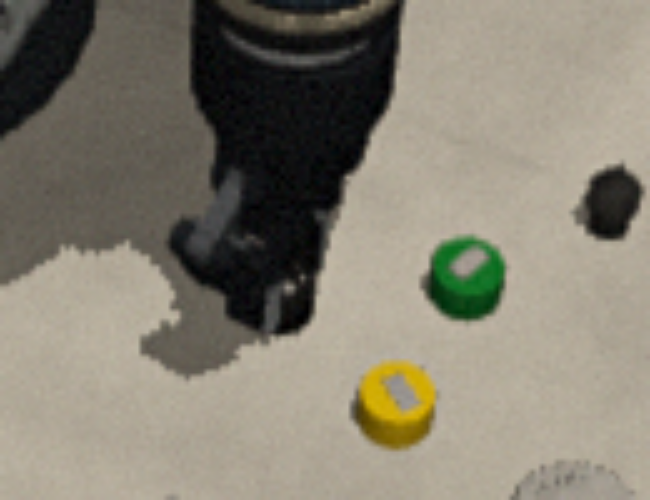

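```bash
python3 -m jog '0 0 15 0 25; 0 0 35 0 25; 0 0 50 0 25; 0 0 0 8 25; 0 0 0 0 25'
python3 - <<'E'
from h import *
np.set_printoptions(precision=4,suppress=True)
s,p,d,c=grab('wrist','w4'); print(s['time_s'],s['ee_pos'],s['tcp_rot'],s['wrist_force'],s['opening'])
W=cloud(c,d);print(W[330,318],[W[r,318,2] for r in range(270,370,8)])
v,u=np.mgrid[0:480,0:640]
for a,b in((200,275),(360,420)):
    M=(d>0)&(W[...,2]>.08)&(u>a)&(u<b)&(v<360); q=W[M]; print(q.min(0),q.max(0))
E
```

```text
time_s: 2.85
ee_pos: [0.5176, -0.164, 0.1203]
tcp_rot: [-0.11, 1.566, 0.108]
wrist_force: [0.5, -0.4, -0.5]
opening: 0.0267
2.85 [ 0.5176 -0.164   0.1203] [-0.1096  1.5664  0.1085] [ 0.5489 -0.3509 -0.4874] 0.026727975217860054
[ 0.5177 -0.1637  0.1185] [np.float64(0.000684937665821821), np.float64(0.10140004336087995), np.float64(0.11062944921025293), np.float64(0.11913502041290286), np.float64(0.1194800796852669), np.float64(0.11915666577481998), np.float64(0.12044602429484026), np.float64(0.11924016991416632), np.float64(0.11933856466990612), np.float64(0.11996383795122569), np.float64(0.11879651074690195), np.float64(0.11994416178293255), np.float64(0.11967596379962801)]
[ 0.4863 -0.165   0.113 ] [ 0.504  -0.1515  0.1607]
[ 0.529  -0.1609  0.1135] [ 0.5435 -0.1457  0.161 ]
```

View pics/w4.png

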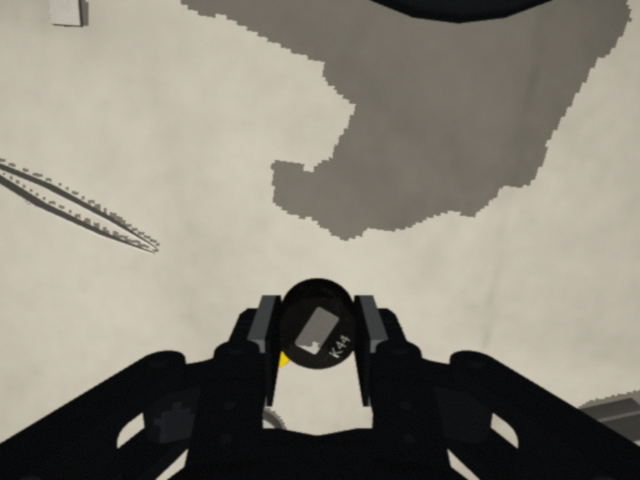

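```bash
python3 - <<'E'
from h import *
np.set_printoptions(precision=4,suppress=True)
p,d,c=load('w4.npz')
# top face arc: brightness edge of face; sample visible
for z in(.1193,):
    print('L,R,bottom',onz(c,281,330,z),onz(c,356,330,z),onz(c,318,369,z))
b=cv2.resize(p[260:390,240:400],None,fx=5,fy=5,interpolation=cv2.INTER_CUBIC)
b=np.clip(b.astype(float)*2.5,0,255).astype('uint8')
cv2.imwrite('pics/w4c.png',b[:600,:,::-1])
E
```

```text
L,R,bottom [ 0.5046 -0.1652  0.1193] [ 0.5311 -0.1615  0.1193] [ 0.5198 -0.179   0.1193]
```

View pics/w4c.png

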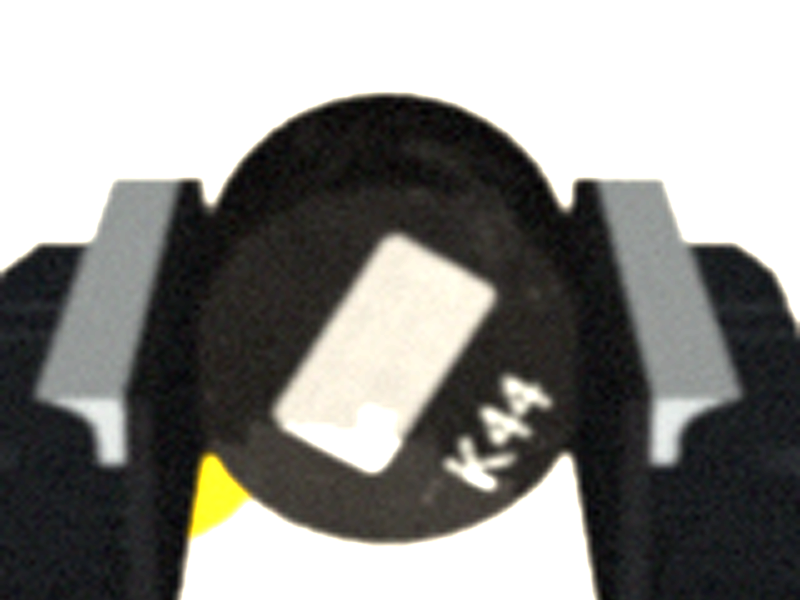

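```bash
python3 -m jog '-7 40 5 0 25; -7 45 5 0 25; -7 45 0 0 25; -7 34 0 0 25; 0 0 0 0 25'
python3 - <<'E'
from h import *
np.set_printoptions(precision=4,suppress=True)
s,p,d,c=grab('wrist','w5'); print(s['time_s'],s['ee_pos'],s['tcp_rot'],s['wrist_force'],s['opening'])
E
```

```text
time_s: 3.52
ee_pos: [0.4882, 0.002, 0.1285]
tcp_rot: [-0.11, 1.57, 0.11]
wrist_force: [0.0, 0.0, -0.0]
opening: 0.0269
3.525 [0.4882 0.002  0.1285] [-0.1096  1.5697  0.1101] [ 0.0244  0.0248 -0.0424] 0.026936642455910615
```

View pics/w5.png

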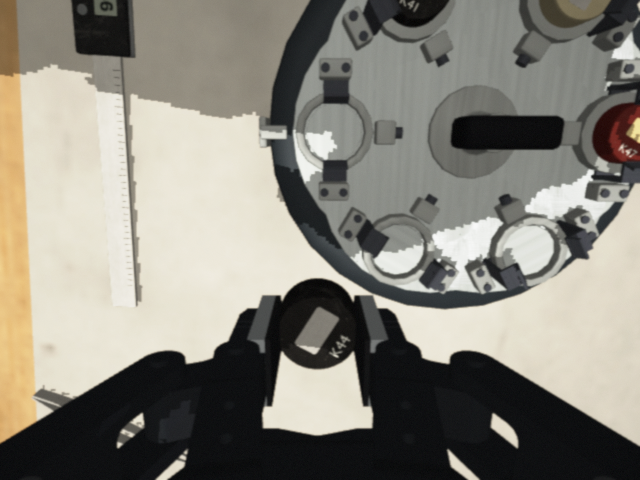

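```bash
python3 - <<'E'
from h import *
np.set_printoptions(precision=4,suppress=True)
p,d,c=load('w5.npz');W=cloud(c,d)
b=cv2.resize(p[50:210,250:450],None,fx=4,fy=4,interpolation=cv2.INTER_CUBIC)
for i in range(0,800,80): cv2.line(b,(i,0),(i,8),(255,0,0),1)
cv2.imwrite('pics/w5c.png',b[:600,:,::-1])
print('floor',W[135,335],'rim',W[125,300],W[127,368])
for (u,v) in((335,88),(335,95),(335,100),(335,160),(335,165),(335,170),(335,175)):print(u,v,W[v,u])
k=W[40:220,270:420].reshape(-1,3);P0=np.array([.487,.071]);r=np.hypot(k[:,0]-P0[0],k[:,1]-P0[1])
for a,bb in((0,.013),(.0165,.0195)):
    q=k[(r>a)&(r<bb)];print(a,np.histogram(q[:,2],bins=np.arange(.030,.068,.002)))
hand=np.isfinite(W[...,2])&(W[...,2]>.075)&(W[...,2]<.09)
k=np.zeros_like(hand);k[90:180,430:580]=1;hand&=k
cnt=max(cv2.findContours(hand.astype('uint8'),0,1)[0],key=len);r=cv2.minAreaRect(cnt);print('handle',r,np.median(W[hand],0))
z=np.median(W[hand][:,2]);
for q in cv2.boxPoints(r):print(onz(c,*q,z))
print(onz(c,*r[0],z))
E
```

```text
floor [0.488  0.0702 0.0343] rim [0.469  0.0726 0.039 ] [0.5041 0.0765 0.04  ]
335 88 [0.4839 0.0913 0.0545]
335 95 [0.4842 0.0877 0.0607]
335 100 [0.4847 0.0858 0.0571]
335 160 [nan nan nan]
335 165 [0.4891 0.0563 0.0592]
335 170 [0.4897 0.0536 0.055 ]
335 175 [0.4901 0.0511 0.0542]
0 (array([   0,  262, 1600,   75,    0,    0,    0,    0,    0,    0,    0,
          4,    5,    0,    0,    0,    0,    0,    0]), array([0.03 , 0.032, 0.034, 0.036, 0.038, 0.04 , 0.042, 0.044, 0.046,
       0.048, 0.05 , 0.052, 0.054, 0.056, 0.058, 0.06 , 0.062, 0.064,
       0.066, 0.068]))
0.0165 (array([  0,   0,   3,  67, 831,  84,   0,   0,   0,   0,   0,  47,  71,
         3,  34, 119,   1,   0,   0]), array([0.03 , 0.032, 0.034, 0.036, 0.038, 0.04 , 0.042, 0.044, 0.046,
       0.048, 0.05 , 0.052, 0.054, 0.056, 0.058, 0.06 , 0.062, 0.064,
       0.066, 0.068]))
handle ((511.0, 132.0), (34.0, 106.0), 90.0) [0.5585 0.0813 0.0831]
[0.5351 0.085  0.0831]
[0.5785 0.0911 0.0831]
[0.5825 0.0778 0.0831]
[0.5383 0.0716 0.0831]
[0.5586 0.0814 0.0831]
```

View pics/w5c.png

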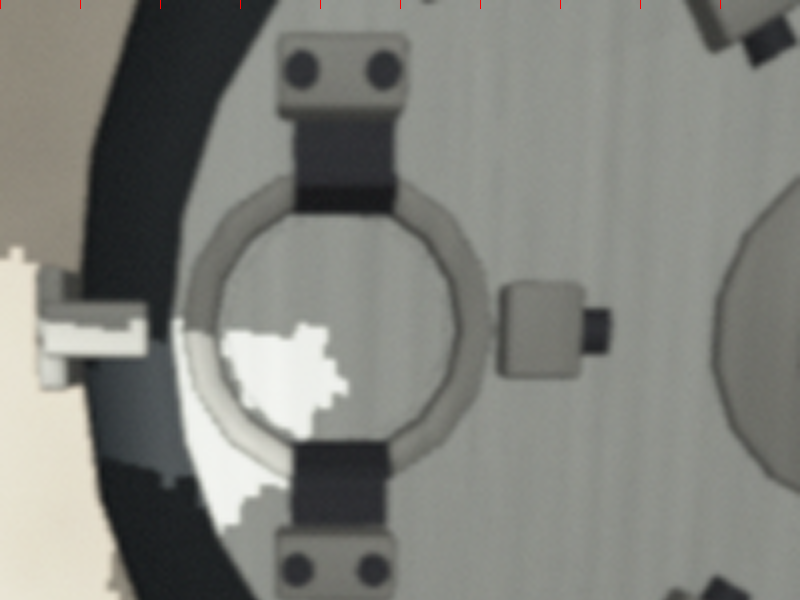

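```bash
python3 - <<'E'
from h import *
np.set_printoptions(precision=4,suppress=True)
p,d,c=load('w5.npz');W=cloud(c,d)
print('cam',-np.array(c['R']).T@c['t'])
print('rim ctr',onz(c,334.5,131.7,.0392), 'L',onz(c,250+186/4,131.2,.0392),'R',onz(c,250+490/4,131.2,.0392))
for v,z in((50+212/4,.0535),(50+440/4,.0535),(50+212/4,.0515),(50+440/4,.0515)): print(onz(c,250+343/4,v,z))
# rim by depth: annulus points
m=(np.abs(W[...,2]-.0392)<.0013);k=np.zeros_like(m);k[85:180,288:378]=1;m&=k
q=W[m];
from scipy.optimize import least_squares
# circle of mid radius 18.25
f=lambda a:np.clip(np.abs(np.hypot(q[:,0]-a[0],q[:,1]-a[1])-.01825)-.0021,0,None)
a=least_squares(f,[.487,.071],loss='soft_l1',f_scale=.001).x;print('fit',a,len(q))
ctr=np.array([.5586,.0814]);v=ctr-a;print('radius',np.hypot(*v),np.degrees(np.arctan2(v[1],v[0])))
E
```

```text
cam [0.4788 0.0695 0.2606]
rim ctr [0.4873 0.0718 0.0392] L [0.4676 0.0693 0.0392] R [0.5068 0.0748 0.0392]
[0.4853 0.0848 0.0535]
[0.4894 0.0584 0.0535]
[0.4854 0.085  0.0515]
[0.4895 0.0583 0.0515]
fit [0.4873 0.0715] 1299
radius 0.07202279754198881 7.860946219878666
```

```bash
python3 -m jog '-0.9 40 0 0 25; 0 29.6 -10 0 25; 0 0 -25 0 25; 0 0 0 0 25; 0 0 0 0 25'
python3 - <<'E'
from h import *
np.set_printoptions(precision=4,suppress=True)
s,p,d,c=grab('wrist','w6'); print(s['time_s'],s['ee_pos'],s['tcp_rot'],s['wrist_force'],s['opening'])
for n in('side','scene'):
    s,p,d,c=grab(n,n+'6');u,v=map(int,px(c,[.487,.0716,.06]));b=cv2.resize(p[v-60:v+60,u-80:u+80],None,fx=5,fy=5)[:,:,::-1];cv2.imwrite(f'pics/{n}6c.png',b)
E
```

```text
time_s: 4.2
ee_pos: [0.4886, 0.069, 0.0943]
tcp_rot: [-0.108, 1.568, 0.108]
wrist_force: [0.1, -0.2, -0.5]
opening: 0.027
4.2 [0.4886 0.069  0.0943] [-0.1084  1.5683  0.1081] [ 0.0641 -0.1917 -0.5227] 0.026978642586462924
```

View pics/w6.png

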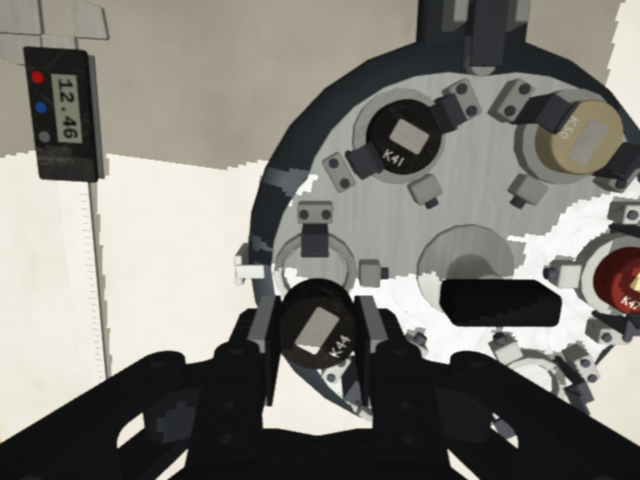

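View pics/scene6c.png

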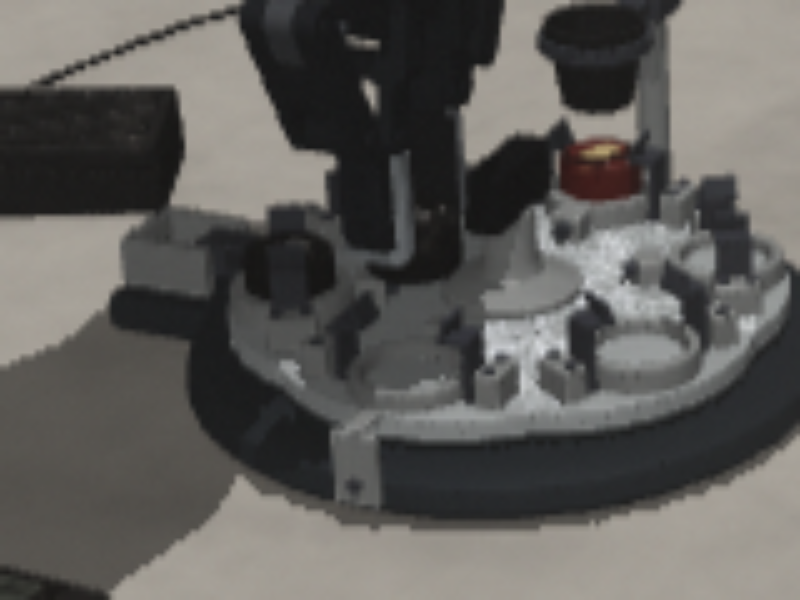

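View pics/side6c.png

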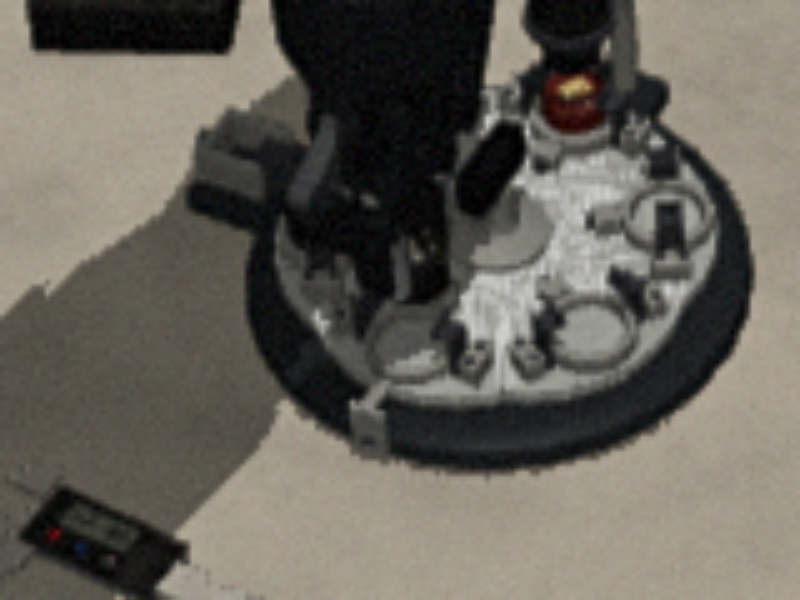

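```bash
python3 -m jog '-1.3 2.6 0 0 25; 0 0 -10 0 25; 0 0 0 0 25'
```

```text
time_s: 4.72
ee_pos: [0.4864, 0.0723, 0.0831]
tcp_rot: [-0.11, 1.57, 0.11]
wrist_force: [-0.3, 0.5, -0.8]
opening: 0.0266
```

```bash
python3 -m jog '0 0 0 0 25;0 0 0 0 25'; python3 -m jog '0.7 -0.6 0 0 25; 0 0 0 0 25;0 0 0 0 25'
```

```text
time_s: 4.97
ee_pos: [0.4872, 0.0724, 0.084]
tcp_rot: [-0.11, 1.568, 0.11]
wrist_force: [1.1, -0.4, 0.7]
opening: 0.027
time_s: 5.35
ee_pos: [0.4877, 0.0717, 0.084]
tcp_rot: [-0.11, 1.568, 0.11]
wrist_force: [0.3, 0.3, 0.5]
opening: 0.0271
```

```bash
for i in 1; do python3 -m jog '0 0 -4 0 25; 0 0 0 0 25'; done; python3 -m jog '0 0 -3 0 25; 0 0 0 0 25'
```

```text
time_s: 5.6
ee_pos: [0.4875, 0.0718, 0.0796]
tcp_rot: [-0.11, 1.569, 0.11]
wrist_force: [0.3, -0.4, -0.0]
opening: 0.0271
time_s: 5.85
ee_pos: [0.4877, 0.0718, 0.0767]
tcp_rot: [-0.11, 1.568, 0.11]
wrist_force: [1.0, 2.0, -0.4]
opening: 0.0271
```

```bash
python3 -m jog '0 0 -3 0 25; 0 0 0 0 25'
```

```text
time_s: 6.1
ee_pos: [0.4879, 0.0717, 0.0739]
tcp_rot: [-0.11, 1.568, 0.11]
wrist_force: [0.6, 0.5, 0.7]
opening: 0.027
```

```bash
python3 -m jog '0 0 -3 0 25; 0 0 0 0 25'
```

```text
time_s: 6.35
ee_pos: [0.4878, 0.0717, 0.0707]
tcp_rot: [-0.11, 1.568, 0.11]
wrist_force: [0.6, 1.4, -1.1]
opening: 0.0271
```

```bash
python3 -m jog '0 0 -2 0 25; 0 0 0 0 25'
```

```text
time_s: 6.6
ee_pos: [0.4876, 0.0717, 0.0687]
tcp_rot: [-0.11, 1.568, 0.11]
wrist_force: [0.7, 0.6, -1.1]
opening: 0.0264
```

```bash
python3 -m jog '0 0 -2 0 25; 0 0 0 0 25'
python3 - <<'E'
from h import *
s,p,d,c=grab('wrist','w7')
cv2.imwrite('pics/w7c.png',cv2.resize(p[180:400,180:460],None,fx=2.7,fy=2.7)[:,:,::-1])
E
```

```text
time_s: 6.85
ee_pos: [0.4876, 0.0717, 0.0667]
tcp_rot: [-0.11, 1.568, 0.11]
wrist_force: [0.5, 0.4, -0.0]
opening: 0.0269
```

View pics/w7c.png

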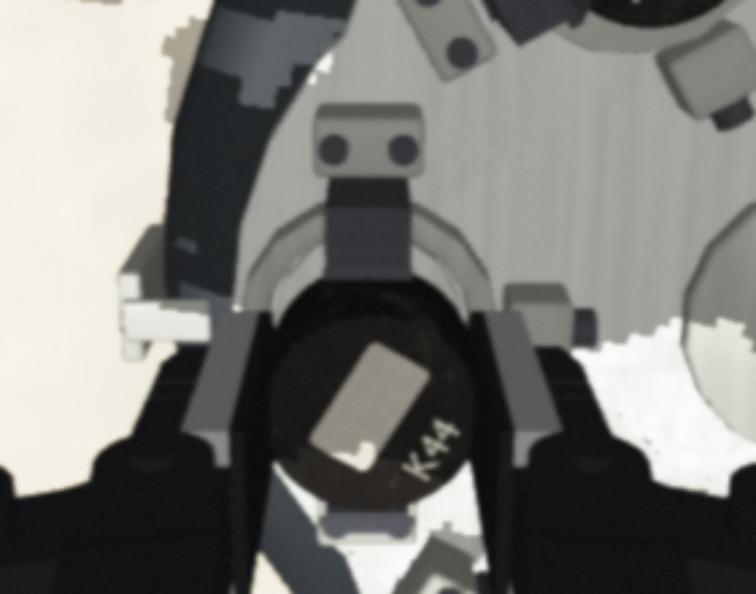

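```bash
python3 - <<'E'
from h import *
np.set_printoptions(precision=4,suppress=True)
p,d,c=load('w7.npz');W=cloud(c,d)
for v in range(230,375,6): print(v,W[v,316])
E
python3 - <<'E'
from h import *
for n in('side','scene'):
    s,p,d,c=grab(n,n+'7');u,v=map(int,px(c,[.487,.0716,.06]));b=cv2.resize(p[v-40:v+40,u-50:u+50],None,fx=8,fy=8,interpolation=cv2.INTER_CUBIC)[:,:,::-1];cv2.imwrite(f'pics/{n}7c.png',np.clip(b[:600].astype(float)*1.6,0,255).astype('uint8'))
E
```

```text
230 [0.4826 0.1035 0.0437]
236 [0.4829 0.1012 0.0444]
242 [0.4832 0.0987 0.0439]
248 [0.4837 0.0957 0.0418]
254 [0.4837 0.0958 0.0503]
260 [0.4838 0.0948 0.0549]
266 [0.4841 0.0927 0.0553]
272 [0.4845 0.0898 0.0536]
278 [0.4848 0.0874 0.0536]
284 [0.4851 0.0857 0.0555]
290 [0.4851 0.0855 0.0609]
296 [0.4851 0.0859 0.0675]
302 [0.4855 0.0829 0.0656]
308 [0.4859 0.0801 0.0645]
314 [0.4861 0.0785 0.0661]
320 [0.4864 0.0768 0.0673]
326 [0.4868 0.0737 0.0655]
332 [0.4871 0.0714 0.0656]
338 [0.4875 0.0684 0.0645]
344 [0.4878 0.0668 0.0659]
350 [0.4882 0.0638 0.0647]
356 [0.4884 0.062  0.0658]
362 [0.4887 0.0599 0.0663]
368 [0.4892 0.0567 0.0652]
374 [0.4904 0.0474 0.0545]
```

View pics/scene7c.png

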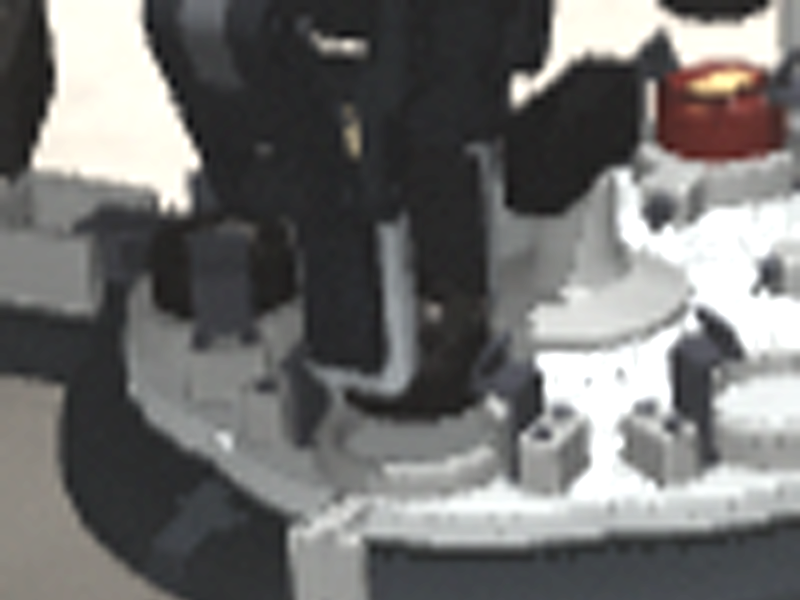

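View pics/side7c.png

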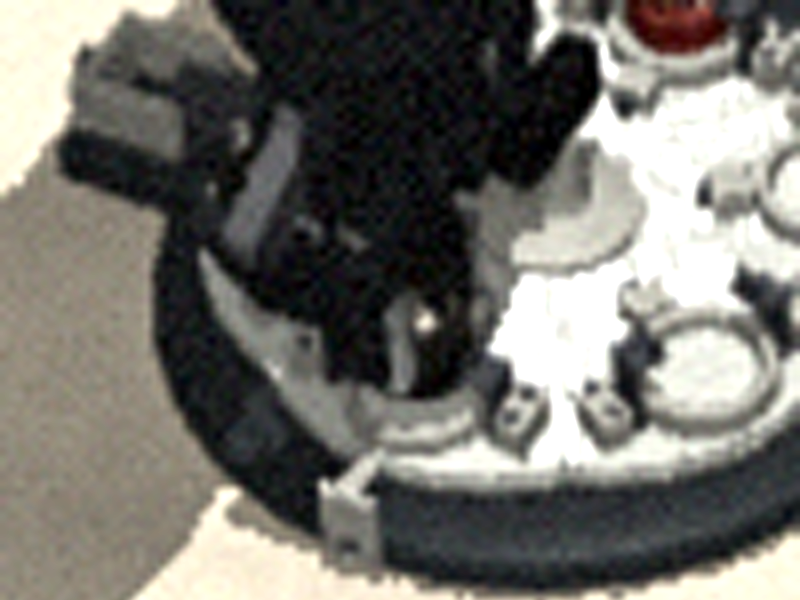

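```bash
python3 -m jog '0 0 -3 0 25; 0 0 0 0 25'
```

```text
time_s: 7.25
ee_pos: [0.4877, 0.0717, 0.0637]
tcp_rot: [-0.11, 1.568, 0.11]
wrist_force: [0.3, 0.8, -2.2]
opening: 0.0272
```

```bash
python3 -m jog '0 0 -2.5 0 25; 0 0 0 0 25'
```

```text
time_s: 7.5
ee_pos: [0.4877, 0.0717, 0.0612]
tcp_rot: [-0.11, 1.568, 0.11]
wrist_force: [0.9, 0.7, -1.9]
opening: 0.0271
```

```bash
python3 -m jog '0 0 -2.5 0 25; 0 0 0 0 25'
```

```text
time_s: 7.75
ee_pos: [0.4877, 0.0717, 0.0587]
tcp_rot: [-0.11, 1.568, 0.11]
wrist_force: [1.2, -0.1, -0.9]
opening: 0.027
```

```bash
python3 -m jog '0 0 -2 0 25; 0 0 0 0 25'
```

```text
time_s: 8.0
ee_pos: [0.4877, 0.0717, 0.0568]
tcp_rot: [-0.11, 1.568, 0.11]
wrist_force: [1.0, 0.5, -2.3]
opening: 0.0274
```

```bash
python3 -m jog '0 0 -1.5 0 25; 0 0 0 0 25'
```

```text
time_s: 8.25
ee_pos: [0.4877, 0.0717, 0.0553]
tcp_rot: [-0.11, 1.568, 0.11]
wrist_force: [1.4, -0.0, -0.5]
opening: 0.0273
```

```bash
python3 -m jog '0 0 -0.7 0 25; 0 0 0 0 25'
```

```text
time_s: 8.5
ee_pos: [0.4877, 0.0717, 0.0547]
tcp_rot: [-0.11, 1.568, 0.11]
wrist_force: [0.1, 1.5, -0.0]
opening: 0.0272
```

```bash
python3 -m jog '0 0 -0.5 0 25; 0 0 0 0 25'
python3 - <<'E'
from h import *
s,p,d,c=grab('wrist','w8')
cv2.imwrite('pics/w8c.png',np.clip(cv2.resize(p[230:400,220:420],None,fx=3.5,fy=3.5,interpolation=cv2.INTER_CUBIC)[:,:,::-1].astype(float)*1.8,0,255).astype('uint8'))
W=cloud(c,d)
np.set_printoptions(precision=4,suppress=True)
for v in range(260,385,6): print(v,W[v,316])
E
```

```text
time_s: 8.75
ee_pos: [0.4878, 0.0717, 0.0543]
tcp_rot: [-0.11, 1.568, 0.11]
wrist_force: [-1.0, 0.5, 3.5]
opening: 0.0271
260 [0.4839 0.0955 0.0448]
266 [0.4838 0.096  0.0532]
272 [0.4841 0.0941 0.054 ]
278 [0.4844 0.092  0.0542]
284 [0.4847 0.0898 0.0539]
290 [0.485  0.0879 0.0547]
296 [0.4849 0.0884 0.0614]
302 [0.4857 0.0828 0.053 ]
308 [0.486  0.0807 0.0534]
314 [0.4862 0.0788 0.0542]
320 [0.4866 0.076  0.0532]
326 [0.4868 0.0743 0.0544]
332 [0.4872 0.0718 0.054 ]
338 [0.4876 0.0691 0.0533]
344 [0.4879 0.0666 0.0532]
350 [0.4883 0.064  0.0527]
356 [0.4886 0.062  0.0535]
362 [0.4889 0.0595 0.0533]
368 [0.4892 0.0571 0.0534]
374 [0.4894 0.0563 0.056 ]
380 [0.4896 0.0545 0.0571]
```

View pics/w8c.png

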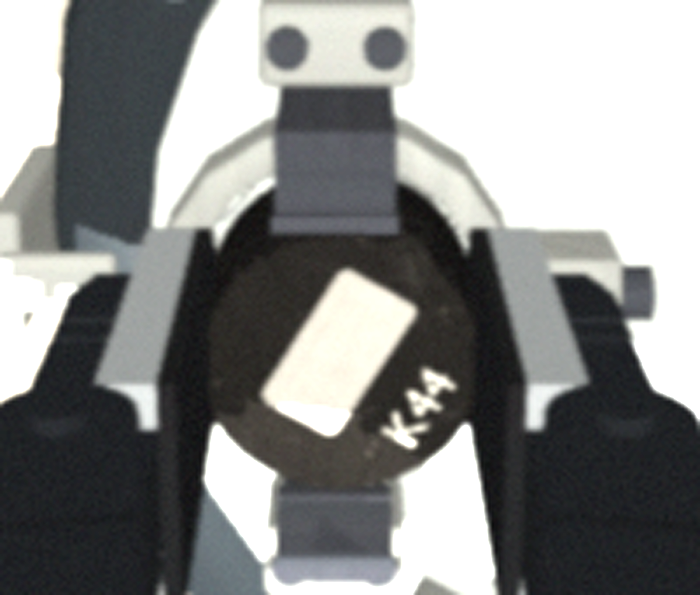

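```bash
python3 -m jog '0 0 -0.5 0 25; 0 0 0 0 25'
```

```text
time_s: 9.05
ee_pos: [0.4878, 0.0717, 0.0539]
tcp_rot: [-0.11, 1.568, 0.11]
wrist_force: [-0.8, 0.3, 5.4]
opening: 0.027
```

```bash
python3 -m jog '0 0 -0.5 0 25; 0 0 0 0 25'
```

```text
time_s: 9.3
ee_pos: [0.4878, 0.0717, 0.0536]
tcp_rot: [-0.11, 1.568, 0.11]
wrist_force: [-1.8, -0.1, 7.9]
opening: 0.0269
```

```bash
python3 -m jog '0 0 -0.4 0 25; 0 0 0 0 25'
```

```text
time_s: 9.55
ee_pos: [0.4877, 0.0717, 0.0531]
tcp_rot: [-0.11, 1.568, 0.11]
wrist_force: [-1.4, 0.8, 7.1]
opening: 0.0269
```

```bash
python3 -m jog '0 0 -0.6 0 25; 0 0 0 0 25'
```

```text
time_s: 9.8
ee_pos: [0.4878, 0.0717, 0.0528]
tcp_rot: [-0.11, 1.568, 0.11]
wrist_force: [-3.0, 0.2, 11.4]
opening: 0.0269
```

```bash
python3 -m jog '0 0 -0.5 0 25; 0 0 0 0 25'
```

```text
time_s: 10.05
ee_pos: [0.4878, 0.0717, 0.0524]
tcp_rot: [-0.11, 1.567, 0.11]
wrist_force: [-2.9, -0.5, 12.3]
opening: 0.0271
```

```bash
python3 -m jog '0 0 -0.5 0 25; 0 0 0 0 25'
```

```text
time_s: 10.3
ee_pos: [0.4878, 0.0717, 0.0522]
tcp_rot: [-0.11, 1.567, 0.11]
wrist_force: [-4.0, 0.0, 17.2]
opening: 0.0271
```

```bash
python3 -m jog '0 0 -0.5 0 25; 0 0 0 0 25'
```

```text
time_s: 10.55
ee_pos: [0.4878, 0.0717, 0.0521]
tcp_rot: [-0.11, 1.567, 0.11]
wrist_force: [-5.6, -1.1, 22.5]
opening: 0.027
```

```bash
python3 - <<'E'
from h import *
s,p,d,c=grab('wrist','w9');print(s['time_s'],s['wrist_force'])
cv2.imwrite('pics/w9c.png',np.clip(cv2.resize(p[230:400,220:420],None,fx=3.5,fy=3.5,interpolation=cv2.INTER_CUBIC)[:,:,::-1].astype(float)*1.8,0,255).astype('uint8'))
W=cloud(c,d)
np.set_printoptions(precision=4,suppress=True)
for v in range(290,375,4): print(v,W[v,316])
E
```

```text
10.55 [-5.59222465 -1.1223584  22.48057796]
290 [0.485  0.0882 0.0533]
294 [0.4851 0.0874 0.0548]
298 [0.485  0.0883 0.0604]
302 [0.4857 0.083  0.0513]
306 [0.4859 0.0814 0.0512]
310 [0.4861 0.0803 0.0521]
314 [0.4863 0.0789 0.0521]
318 [0.4865 0.0771 0.0517]
322 [0.4868 0.0755 0.0514]
326 [0.487  0.0739 0.0513]
330 [0.4872 0.0725 0.0515]
334 [0.4873 0.0714 0.0525]
338 [0.4876 0.0695 0.0519]
342 [0.4878 0.0677 0.0514]
346 [0.488  0.0666 0.0522]
350 [0.4883 0.0647 0.0517]
354 [0.4885 0.0632 0.0519]
358 [0.4887 0.0612 0.0512]
362 [0.4889 0.06   0.0519]
366 [0.4892 0.0582 0.0516]
370 [0.4892 0.0582 0.0543]
374 [0.4892 0.058  0.0565]
```

View pics/w9c.png

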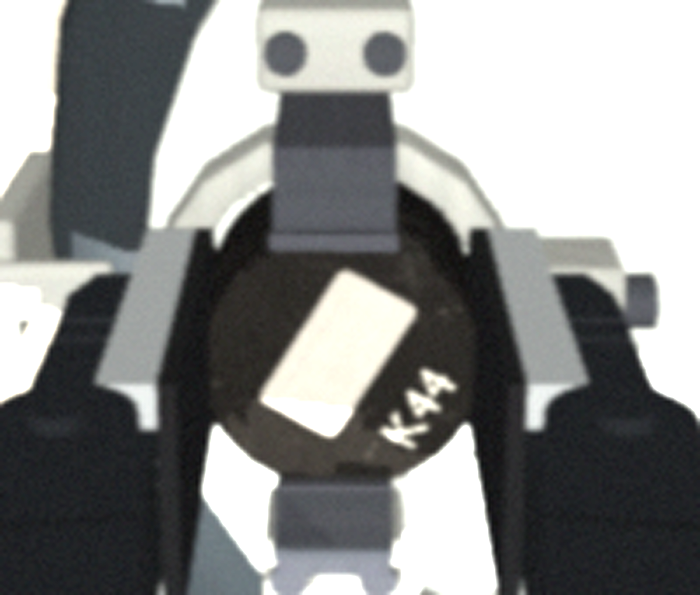

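```bash
python3 - <<'E'
from h import *
np.set_printoptions(precision=4,suppress=True)
for f,a,b in(('w8.npz',234,483),('w9.npz',251,478)):
    p,d,c=load(f)
    A=onz(c,220+335/3.5,230+a/3.5,.0525);B=onz(c,220+335/3.5,230+b/3.5,.060);B2=onz(c,220+335/3.5,230+b/3.5,.0535)
    print(f,A,B,B2,A[1]-B2[1])
E
```

```text
w8.npz [0.4853 0.0845 0.0525] [0.4886 0.0611 0.06  ] [0.4891 0.0571 0.0535] 0.027346247629718934
w9.npz [0.4855 0.0836 0.0525] [0.4884 0.0631 0.06  ] [0.4889 0.0591 0.0535] 0.0245120234970045
```

```bash
python3 -m jog '0 0 1 0 25; 0 0 0 0 25'
```

```text
time_s: 10.85
ee_pos: [0.4878, 0.0717, 0.0525]
tcp_rot: [-0.11, 1.567, 0.11]
wrist_force: [-4.0, -0.0, 12.3]
opening: 0.027
```

```bash
python3 -m jog '0 0 0.7 0 25; 0 0 0 0 25'
```

```text
time_s: 11.1
ee_pos: [0.4878, 0.0717, 0.0529]
tcp_rot: [-0.11, 1.568, 0.11]
wrist_force: [-3.5, -0.0, 10.4]
opening: 0.0271
```

```bash
python3 -m jog '0 0 0.6 0 25; 0 0 0 0 25'
```

```text
time_s: 11.35
ee_pos: [0.4877, 0.0717, 0.0531]
tcp_rot: [-0.11, 1.568, 0.11]
wrist_force: [-1.0, -0.8, 5.0]
opening: 0.0269
```

```bash
python3 -m jog '0 0 0.4 0 25; 0 0 0 0 25'
```

```text
time_s: 11.6
ee_pos: [0.4877, 0.0717, 0.0532]
tcp_rot: [-0.11, 1.568, 0.11]
wrist_force: [0.2, 0.6, 0.7]
opening: 0.027
```

```bash
python3 -m jog '0 0 0 0 42; 0 0 0 0 42; 0 0 0 0 42; 0 0 0 0 42'; python3 -m jog '0 0 15 0 42; 0 0 35 0 42; 0 0 10 0 42; 0 -40 0 0 42;0 -30 0 0 42'
python3 - <<'E'
from h import *
np.set_printoptions(precision=4,suppress=True)
s,p,d,c=grab('wrist','w10');print(s['time_s'],s['ee_pos'])
u,v=px(c,[.487,.0716,.052]);print(u,v)
cv2.imwrite('pics/w10.png',p[:,:,::-1])
W=cloud(c,d);u,v=int(u),int(v)
for k in range(v-50,v+50,6): print(k,W[k,u])
E
```

```text
time_s: 12.1
ee_pos: [0.4877, 0.0717, 0.0534]
tcp_rot: [-0.11, 1.568, 0.11]
wrist_force: [0.5, -0.2, -0.3]
opening: 0.0421
time_s: 12.72
ee_pos: [0.4875, 0.0009, 0.1131]
tcp_rot: [-0.11, 1.568, 0.11]
wrist_force: [-0.2, -0.5, -0.6]
opening: 0.0422
12.725 [0.4875 0.0009 0.1131]
338.0010285269881 129.4612032776419
79 [0.4837 0.0924 0.0542]
85 [0.4841 0.0901 0.0538]
91 [0.4842 0.0869 0.061 ]
97 [nan nan nan]
103 [0.4852 0.0828 0.0529]
109 [0.4856 0.0803 0.0524]
115 [0.486  0.0777 0.0529]
121 [0.4864 0.0752 0.0521]
127 [0.4868 0.0726 0.0533]
133 [0.4872 0.0701 0.0527]
139 [0.4876 0.0675 0.0535]
145 [0.488  0.0649 0.053 ]
151 [0.4885 0.0622 0.0518]
157 [0.4888 0.0596 0.0528]
163 [0.489  0.0572 0.0576]
169 [0.4892 0.0547 0.0598]
175 [0.49   0.0515 0.0531]
```

View pics/w10.png

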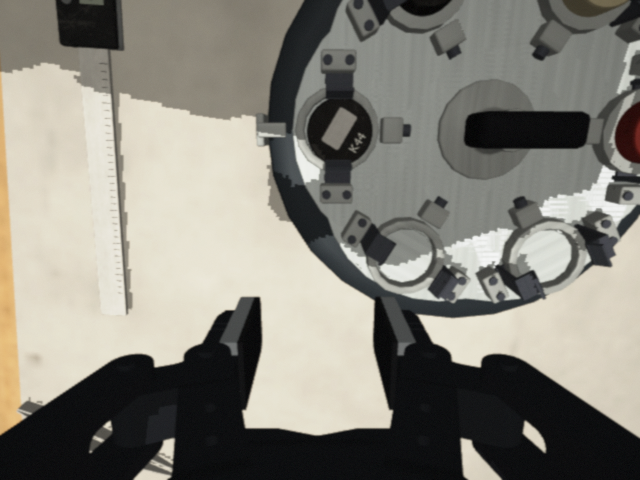

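```bash
python3 - <<'E'
from h import *
from bench import env
np.set_printoptions(precision=4,suppress=True)
s=env.read_state();print(s['joint_positions'])
for f in('w0','wrist0','w5','scene0','side0'):
    try:p,d,c=load(f+'.npz')
    except Exception:continue
    W=cloud(c,d);m=(W[...,0]>.59)&(W[...,0]<.74)&(W[...,1]>.04)&(W[...,1]<.16)&(W[...,2]>.06)&(W[...,2]<.16);q=W[m]
    print(f,len(q),q[:,2].max() if len(q) else 0,q.min(0) if len(q) else 0)
p,d,c=load('w10.npz');W=cloud(c,d)
h=(W[...,2]>.079)&(W[...,2]<.088);k=np.zeros_like(h);k[95:165,440:610]=1;h&=k
# top face: from bright edges
q=W[h];print(len(q),np.median(q,0),cv2.minAreaRect((q[:,:2]*1000).astype(np.float32)))
b=cv2.resize(p[80:180,430:620],None,fx=4,fy=4,interpolation=cv2.INTER_CUBIC)
cv2.imwrite('pics/w10h.png',np.clip(b[:,:,::-1].astype(float)*4,0,255).astype('uint8'))
E
```

```text
[-0.0024  0.2567 -0.3377  0.977  -0.0017  1.4296]
wrist0 5203 0.11641673151069931 [0.5996 0.0717 0.06  ]
w5 196 0.06490348894618031 [0.5993 0.0735 0.06  ]
scene0 619 0.1142321164443441 [0.5988 0.069  0.0601]
side0 449 0.11671454586322906 [0.6004 0.0702 0.06  ]
4113 [0.559  0.0814 0.0831] ((559.8817749023438, 81.49364471435547), (42.2337532043457, 13.87448787689209), 8.020648956298828)
```

View pics/w10h.png

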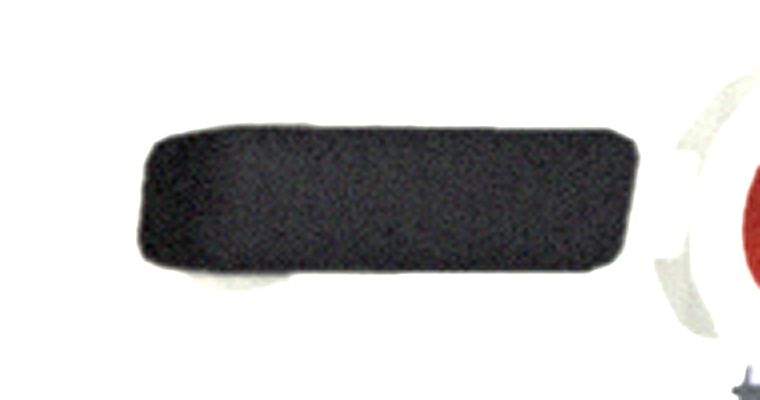

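```bash
python3 -m jog '0 0 4 10 40; 8 9 2 10 40; 8 9 0 10 40; 8 9 0 10 40; 8 9 0 10 40'; python3 -m jog '8 9 0 10 40; 8 9 0 10 40; 8 9 0 10 40; 8 9 0 10 40; 0 0 0 0 40'
python3 - <<'E'
from bench import env
from scipy.spatial.transform import Rotation as R
import numpy as np
s=env.read_state();M=R.from_rotvec(s['tcp_rot']).as_matrix();print(s['ee_pos'],M[:,2],np.degrees(np.arctan2(M[1,2],M[0,2])),s['joint_positions'])
E
```

```text
time_s: 13.4
ee_pos: [0.5197, 0.0381, 0.1188]
tcp_rot: [-0.793, 1.422, 0.793]
wrist_force: [0.1, 0.2, -0.0]
opening: 0.0396
time_s: 14.02
ee_pos: [0.5518, 0.0742, 0.1187]
tcp_rot: [-1.311, 1.141, 1.311]
wrist_force: [-0.3, -0.3, -0.6]
opening: 0.04
[0.55181853 0.07419626 0.11872885] [-1.38746591e-01  9.90327915e-01 -6.42431953e-05] 97.97532338473773 [ 1.33692076e-01  3.60484706e-01 -1.65734906e-01  1.04520388e+00
 -6.76958381e-05 -5.50353456e-03]
```

```bash
python3 -m jog '8.1 7.3 0 0 40; 0 0 -10 0 40; 0 0 0 0 40; 0 0 0 0 40'
python3 - <<'E'
from h import *
s,p,d,c=grab('wrist','w11');print(s['ee_pos'])
E
```

```text
time_s: 14.52
ee_pos: [0.5595, 0.0808, 0.1092]
tcp_rot: [-1.311, 1.141, 1.311]
wrist_force: [0.7, 0.1, -0.8]
opening: 0.0399
[0.55949495 0.0808302  0.10923454]
```

View pics/w11.png

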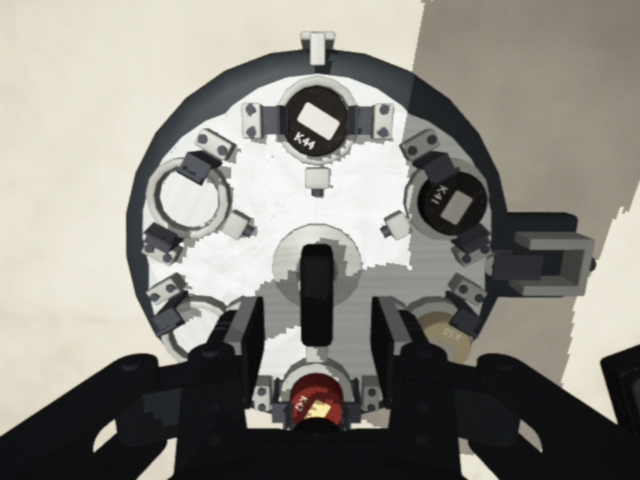

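```bash
python3 -m jog '0.5 0.6 -15 0 40; 0 0 -14 0 40; 0 0 0 0 40; 0 0 0 0 40'; python3 -m jog '0 0 0 0 10; 0 0 0 0 10; 0 0 0 0 10; 0 0 0 0 10'
```

```text
time_s: 15.08
ee_pos: [0.5603, 0.0816, 0.0803]
tcp_rot: [-1.311, 1.14, 1.312]
wrist_force: [-0.2, -0.1, -1.2]
opening: 0.0402
time_s: 15.58
ee_pos: [0.5608, 0.0808, 0.0811]
tcp_rot: [-1.313, 1.141, 1.309]
wrist_force: [-0.9, -5.6, 2.9]
opening: 0.0123
```

```bash
cat > st.py <<'E'
from bench import env
from scipy.spatial.transform import Rotation as R
import numpy as np
s=env.read_state();M=R.from_rotvec(s['tcp_rot']).as_matrix();print('yaw',np.degrees(np.arctan2(M[1,2],M[0,2])),'torque',np.round(s['torque'],2))
E
python3 -m jog '0 0 0 -6 10; 0 0 0 -6 10; 0 0 0 -6 10; 0 0 0 0 10';python3 st.py
```

```text
time_s: 16.08
ee_pos: [0.5608, 0.0806, 0.0811]
tcp_rot: [-1.08, 1.288, 1.076]
wrist_force: [0.1, -6.0, 5.5]
opening: 0.0123
yaw 79.8769821322589 torque [-1.29 -0.1   0.21]
```

```bash
python3 -m jog '0 0 0 -7 10; 0 0 0 -7 10; 0 0 0 -7 10; 0 0 0 -7 10; 0 0 0 0 10';python3 st.py; python3 -m jog '0 0 0 -7 10; 0 0 0 -7 10; 0 0 0 0 10;  0 0 0 0 10';python3 st.py
python3 - <<'E'
from h import *
s,p,d,c=grab('wrist','w12');print(s['ee_pos'])
E
```

```text
time_s: 16.7
ee_pos: [0.5608, 0.0805, 0.0811]
tcp_rot: [-0.708, 1.453, 0.704]
wrist_force: [-0.3, -7.3, 5.0]
opening: 0.0121
yaw 51.836759102742576 torque [-1.27 -0.18  0.03]
time_s: 17.2
ee_pos: [0.5607, 0.0805, 0.0811]
tcp_rot: [-0.52, 1.507, 0.516]
wrist_force: [-0.8, -5.7, 3.2]
opening: 0.0121
yaw 37.94965269693492 torque [-1.24  0.02  0.08]
[0.56074919 0.08047103 0.08111142]
```

View pics/w12.png

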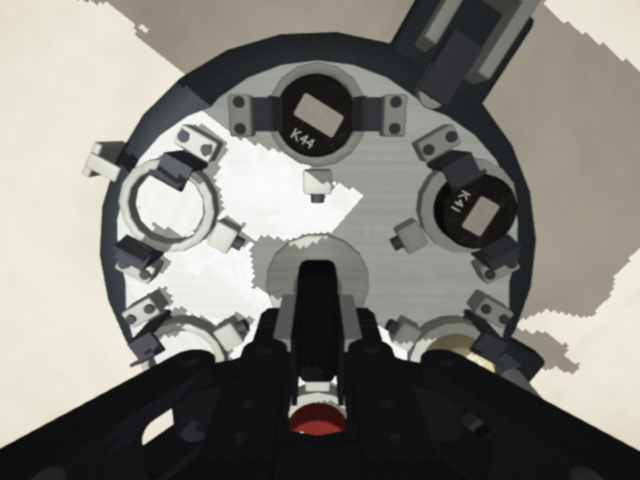

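```bash
python3 -m jog '0 0 0 0 38; 0 0 0 0 38; 0 0 0 0 38; 0 0 0 0 38'; python3 -m jog '0 0 15 0 38; 0 0 30 0 38; 0 0 40 0 38; 0 0 40 0 38; 0 0 0 0 38';python3 st.py
python3 - <<'E'
from h import *
np.set_printoptions(precision=4,suppress=True)
s,p,d,c=grab('wrist','w13');print(s['ee_pos'],s['time_s'])
W=cloud(c,d);h=(W[...,2]>.077)&(W[...,2]<.09)&(np.hypot(W[...,0]-.56,W[...,1]-.0815)<.035)
q=W[h];print(len(q),cv2.minAreaRect((q[:,:2]*1000).astype(np.float32)))
a=np.radians(172-52+8)  # rough: pocket from 188deg, cw 60 -> 128deg
P=[.56+.0737*np.cos(np.radians(128)),.0815+.0737*np.sin(np.radians(128)),.0525];print(P,px(c,P))
u,v=map(int,px(c,P))
print([W[v+dv,u+du] for dv,du in((0,0),(15,0),(-15,0),(0,15),(0,-15))])
s,p,d,c=grab('scene','scene13')
E
```

```text
time_s: 17.75
ee_pos: [0.5603, 0.0818, 0.0804]
tcp_rot: [-0.519, 1.508, 0.519]
wrist_force: [-0.7, -0.3, -1.1]
opening: 0.0381
time_s: 18.38
ee_pos: [0.5621, 0.0819, 0.2097]
tcp_rot: [-0.52, 1.501, 0.518]
wrist_force: [0.2, -0.7, 0.0]
opening: 0.0383
yaw 38.00409127307053 torque [ 0.   -0.02 -0.01]
[0.5621 0.0819 0.2097] 18.375
1313 ((560.5084228515625, 81.80683898925781), (13.748340606689453, 42.41845703125), 37.42549133300781)
[np.float64(0.514625749268499), np.float64(0.1395763925408154), 0.0525] (np.float64(312.3183716024946), np.float64(122.92307229527614))
[array([0.5141, 0.1399, 0.0525]), array([0.5201, 0.1322, 0.0525]), array([0.5082, 0.1475, 0.052 ]), array([0.5221, 0.1462, 0.0515]), array([0.5061, 0.1337, 0.0527])]
```

View pics/w13.png

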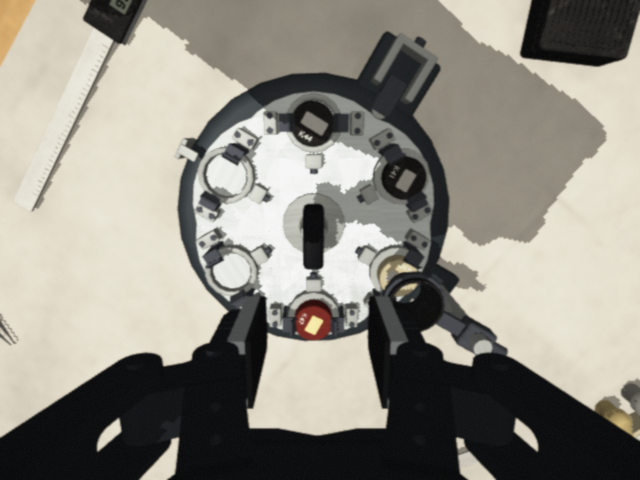

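View pics/scene13.png

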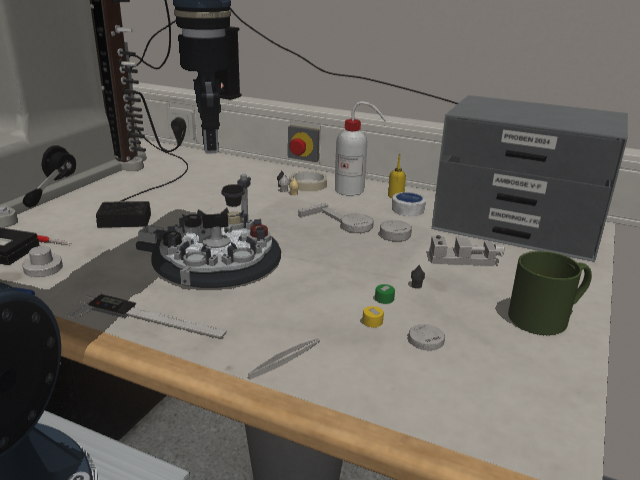

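```bash
python3 -c "
from bench import env
print(env.close_job())"
```

```text
the job is handed in; nothing more can be done
None
```

I loaded the black specimen (K44) into the pocket at the pointer and turned the wheel one click clockwise. I then let go, backed the arm off and handed the job in at about 18.4 s. No verdict was reported.

**Loading:** I pressed the specimen down until the wrist read about 22 N. As I eased off, the force fell to about 0 within 0.3 mm, which means the catches were holding it. After release its face lay level at about 52.5 mm, both before and after the turn.

**Wheel:** The bar handle measured 60.6° (1.057 rad) clockwise of its start, and the next empty pocket stands at the pointer.

**Test block and indenter:** They look unmoved in the last scene picture. I did not measure them.

**What did not agree or was left unchecked:**
- I saw no clear 4–10 N rise when the catches spread; the wrist force stayed within its ±2 N noise.
- My picture estimate of the gap between the lips came out smaller than the stated size (24.5 mm against 26.4 mm). I relied on the force drop, the face height and the view of the lips over the edge instead.
- I could not measure the force on the pocket floor directly. With the insert estimated about 2 mm low, the height fits a seated specimen.

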